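# Turn the shoe last round and nip it in the cam jig

### The arm

A 6-joint arm with a two-finger parallel gripper is mounted at the origin on the work surface. World frame = base frame: x ahead of the robot, y to its left, z up, the work surface at z = 0. Lengths are in m, angles in degrees, forces in N, time in s.
With the tool pointing down it reaches from about 0.35 to 0.875 m from the base axis. Payload 4.2 kg.
Tool frame: the origin (TCP) lies midway between the tips of the shut fingers; the grasp point (between the pads) lies 19 mm behind it; z points along the fingers, y is the line along which they close (so a half turn about z gives the same grasp; the last joint's range is limited). The gripper opens to 87 mm and grips with 3 to 60 N. Pads are 19 mm wide; open, the fingers measure 117 mm over their backs; the gripper's body (75 mm by 190 mm) begins 51 mm behind the grasp point.
Start: joints at [-48.438, 22.042, 0.453, 0, -68.411, -14.817], TCP at [0.281, -0.558, 0.223] pointing down, gripper open.
Joint ranges: [-179.83, 179.83], [-69.29, 118.12], [-61.27, 80.66], [-181.25, 117.63], [-171.15, -9.14], [-177.46, 177.46]. Speed limits (degrees/s): [159.86, 159.86, 180, 180, 180, 180].

### API

Orientations are given as a 3x3 rotation matrix whose columns are the frame's x, y, z axes.
In Python, from station import r, cams gives the robot as it stands.
- The arm moves only by the tool play_rows, never from a script. Its argument "commands" is text: rows parted by semicolons, each of 6 numbers parted by spaces: the shift along the world's x, y, z normalised to -1 to 1, where 1 is 30 mm, then the turn, a rotation vector about the world's x, y, z normalised to -1 to 1, where 1 is 0.15 rad. A call has 1 to 20 rows; each row shifts and turns the commanded pose from where the row before left it; what a row does not reach is not made up. A row lasts 1/10 s, in which the tool goes at most 50 mm and 8.59 degrees, less where a joint would pass 70% of its speed; a pose out of reach is approached as far as the arm can. A call with a number of a shift or a turn outside -1 to 1 is refused whole. A call with a gripper value outside its range is refused whole. "grip" is the finger opening in mm, from 0 to 87, set as the call begins (left out, the last holds). The fingers move at their own pace and stop on an object; the grip force is fixed at half the most. Time passes only in rows, so rows that do not move let the fingers close. It gives the time, the measured TCP pose, the force, the opening and the grip force at its end, in the units of the state.
- r.sense(): the state, without advancing time (a new reading comes with each control period).
- cams.capture(name): name is "scene" or "top" or "wrist"; returns (picture, depth): 420x560x3 uint8, blue, green, red; 420x560 float32, m along the optical axis (not along the pixel's ray), 0 where there is no reading.
- cams.camera_info(name): a dict with "mtx" (3x3 intrinsics, pixels), "R" (3x3) and "t" (3): a world point X has camera coordinates R X + t. Camera axes: x right, y down, z forward; pixel columns grow to the right and rows downward; lengths in m; the calibration is good to about 2 mm. The wrist camera is an equidistant fisheye: a pixel r from the principal point sees the ray r / f radians off the axis. A picture is of the moment at which its call begins: read the wrist's pose just before it. camera_info takes no time and is no camera call; for the wrist camera it gives the pose at the moment of the call.
- r.finish_job(): hands the job in; it is judged then, once.
The state is a dict: "time_s": time; "joints": joint angles; "joint_velocities": joint speeds; "effort": joint torques, N m; "tcp_pos": TCP position; "ee_rot": TCP orientation; "wrist_force": force on the tool from outside, world axes, zero at the start; "moment": the same for the moment, N m; "gripper_width": opening from 0.0 (shut) to 1.0 (fully open); "gripper_force": force on a finger pad.
Only numpy, scipy, OpenCV 4.12 (cv2) and the standard library are available. Lean on these libraries where they do the work, as an engineer would, in place of code of your own. Each camera call takes 0.05 s, during which the arm holds its last target. There are 200 camera calls.

### The job

The wooden shoe last lies on the bench pointing the wrong way: turn it end for end and lay it flat in the jig, toe towards the V-shaped stop and heel towards the cork-faced jaw, and let go of it. Then swing the cam lever, reaching in at a slant under the extraction pipe, just until the last is gripped between jaw and stop, about ten degrees past where it first bites and no further, and leave it clamped. Do not knock the pipe or disturb the hammer, tin and wax block.

Things in the scene. Friction and masses are not known exactly. Their poses are not given: they have to be found in the camera images.
- jig: Fixed plywood board 120 (x) by 460 (y from -250 to 210) by 20 mm thick; place and yaw vary. Origin on the bench surface. Its y axis is the clamping axis, from the cork jaw to the V stop; z up. All jig coordinates below are in this frame, mm.
- bed (a point): Where the last goes: jig x 0, y 0, z 20 (board top); axes as the jig. The last lies along y, centred on x = 0, between two strips at x = -42 and 42 (8 wide, 8 high, y -85 to 85). The steel V stop (height to z 55, 76 wide, plates 25 deg off the x axis) is screwed on with the V's bottom anywhere from y 105 to 113: not told, so the gap must be felt or seen.
- last_mid (a point): Loose beech shoe last, 190 mm long, 58 wide at the ball, 0.24 to 0.5 kg. Point on its middle plane, 37 above the underside, 75 from the flat heel end, 115 from the toe end. x points to the toe, z up. The heel half (to 25 mm past this point toe-ward) is 73 high with upright sides 47 apart: grip there.
- last_toe (a point): Foremost point of the last's rounded toe, 13 mm above the underside; axes as last_mid. The forepart is 29 mm high, the toe an upright half-cylinder of radius 29. With the heel against the jaw at lever 0, 12 to 20 mm are left between toe and stop: lay the last with its heel 4 to 6 mm clear of the pad.
- lever (a joint): Cam lever angle, rad, 0 (open) to 1.7, growing anticlockwise from above; starts 0 to 0.1, stays where left, takes about 9 N at the handle. Jaw travel = 16 mm per rad. The jaw shoves the last to the stop; first bite at 0.7 to 1.3. From there the handle gets about 2 N heavier per 0.1 rad. Clamped well: 0.1 to 0.25 past first bite; beyond, it crushes.
- handle (a point): Middle (z 70) of the lever's upright round black handle, 20 mm in diameter, from 50 to 90 mm above the bench, 95 from the pivot. At lever 0 it lies from the pivot along the jig's -x turned 0.70 rad towards +y; it swings past -x towards -y. The lever's flat arm below it is 18 wide, top at z 52.
- pivot (a point): Axis of the cam lever, at jig x 0, y -170, z 0; axes as the jig. The steel eccentric disc and lever hub round it reach to z 55, the pin to z 70.
- jaw: Sliding steel jaw with a sprung cork-faced pad (spring 8 N per mm, 8 mm of give), 56 wide, z 22 to 63. Its frame is the jig's shifted along y by the jaw travel; the pad's face is at y = -100 in it.
- pipe: Fixed metal extraction pipe, 50 mm in diameter (collars 56), level along y from -360 to -88 at jig x -80, axis at z 195, underside z 167: straight above the lever's handle. It rises from the bench at y -360. Frame as the jig. A tool must lean, wrist towards the jig's -x side, 30 to 50 degrees from vertical to reach the handle under it.
- hammer: Bystander: a hammer 240 mm long lying beside the jig on its -x side. Leave alone.
- tin: Bystander: a steel tin, 72 mm in diameter, 100 high, standing beside the jig, +x side, near the V stop's end. Leave alone.
- wax: Bystander: a dark block of wax 70 x 40 x 30 mm beside the jig, +x side, near the cam. Leave alone.
Things that resemble listed ones, but are neither listed nor needed, are in the scene too. Of the things that look like the part that bears last_mid, the largest one is meant.

How it is judged:
By the outcome, as a careful person would: the job done as asked, in the order asked, and still so for the second after the job is handed in, with the robot touching nothing.
It also fails if it takes over 72 s, if anything falls off the work surface, if the arm or the gripper's body presses on something with over 40 N, if the wrist force passes 120 N, or if a joint passes its speed limit or range.

## Working session

There is one attempt and no reset: what is moved stays moved. The work goes in short steps, Python scripts to look and compute and a tool call to move; the robot and the scene stay as the last step left them, time stands still between calls to the robot, and variables do not carry over. Pictures are saved under pics/ and viewed, at most 10 in all, crops included, and the job is handed in when it is done.

Besides the shell and the picture viewer there is one more tool, called after "Emit:" by a JSON object that holds its "name" and its "arguments". play_rows: Moves the arm, as the interface text tells. Scaled input: -1 to 1 covers 30 mm each way for a shift and 0.15 rad each way for a turn. Its arguments: {"type":"object","properties":{"commands":{"type":"string"},"grip":{"type":"number"}},"required":["commands"]}

```bash
ls; mkdir -p pics
python3 - <<'E'
from station import r,cams
import cv2,numpy as np
for n in ("scene","top"):
    im,d=cams.capture(n); cv2.imwrite(f"pics/{n}0.png",im); np.save(f"{n}0.npy",d)
    ci=cams.camera_info(n); print(n,ci["mtx"].tolist(),ci["R"].round(3).tolist(),ci["t"])
s=r.sense(); print(s)
E
```

```text
pics
scene [[438.79335630689025, 0.0, 280.2317179621344], [0.0, 438.79335630689025, 206.58993640344468], [0.0, 0.0, 1.0]] [[-0.707, 0.707, -0.001], [0.448, 0.446, -0.775], [-0.548, -0.548, -0.632]] [ 0.1750645  -0.35462389  1.44501612]
top [[503.5894066348669, 0.0, 276.78345153564663], [0.0, 503.5894066348669, 213.9469997773022], [0.0, 0.0, 1.0]] [[0.008, -1.0, -0.023], [-0.985, -0.004, -0.17], [0.17, 0.024, -0.985]] [0.34133663 0.57305332 1.03477881]
{'time_s': 0.1, 'joints': array([-4.84358859e+01,  2.20864570e+01,  3.87199844e-01, -2.53744463e-02,
       -6.84097279e+01, -1.48159349e+01]), 'joint_velocities': array([ 0.01096804, -0.06428806,  0.2269238 ,  0.12832909,  0.01215897,
       -0.07651783]), 'effort': array([-8.90964984e-04, -3.91687918e+01,  1.87934089e+01,  4.23188388e+00,
        1.34612177e-02, -7.98844280e-05]), 'tcp_pos': array([ 0.28106355, -0.55763826,  0.22156497]), 'ee_rot': array([[-8.93066713e-01, -4.49923257e-01, -9.53860369e-04],
       [-4.49924259e-01,  8.93065106e-01,  1.69639604e-03],
       [ 8.86113797e-05,  1.94415976e-03, -9.99998106e-01]]), 'wrist_force': array([0.12652165, 1.42906375, 0.70042501]), 'moment': array([-0.02154653, -0.02930749,  0.01184835]), 'gripper_force': 0.0, 'gripper_width': 1.002918208445464}
```

View pics/top0.png

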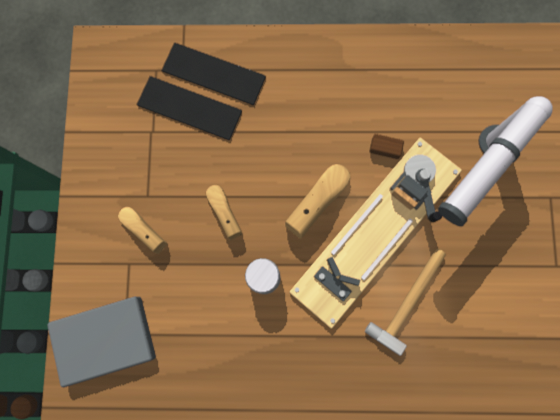

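View pics/scene0.png

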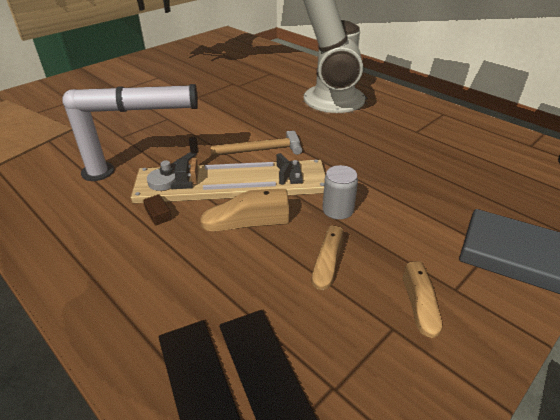

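The top view shows the jig at about (375,235), with the V stop at its lower left (337,280) and the cam at (420,170). The last is at (318,200): heel at lower left (300,222), toe at upper right (340,175). The pipe runs from (540,105) to (455,212), the tin is at (262,275), the wax at (387,146) and the hammer runs from (440,255) to (385,340). The two small lasts at (140,228) and (223,212) are decoys. The scene view agrees: the big last lies beside the jig, and the handle at (193,145) is under the pipe's end.

```bash
cat > h.py <<'E'
import numpy as np,cv2
def world(d,ci):
    v,u=np.mgrid[:d.shape[0],:d.shape[1]]; K=ci["mtx"]
    c=np.stack([(u-K[0,2])/K[0,0]*d,(v-K[1,2])/K[1,1]*d,d],-1)
    return (c-ci["t"])@ci["R"]   # R^T (c-t)
E
python3 - <<'E'
from station import r,cams
from h import *
im=cv2.imread("pics/top0.png"); d=np.load("top0.npy"); ci=cams.camera_info("top"); W=world(d,ci)
print("bench z",np.median(W[300:320,180:230,2]), "noise",W[300:320,180:230,2].std())
z=W[...,2]
def comp(m,seed):
    n,l=cv2.connectedComponents(m.astype(np.uint8)); return l==l[seed[1],seed[0]]
def rect(P): 
    (c,s,a)=cv2.minAreaRect((P*1000).astype(np.float32)); return np.round(c,1),np.round(s,1),round(a,2)
# board: top surface points
box=np.zeros(z.shape,bool); box[130:335,285:470]=1
b=comp(box&(z>.013)&(z<.027)&(d>0),(372,240)); print("board",b.sum(),np.median(z[b]),rect(W[b][:,:2]))
box=np.zeros(z.shape,bool); box[155:245,278:358]=1
l=comp(box&(z>.012)&(d>0),(318,200)); print("last",l.sum(),z[l].max(),rect(W[l][:,:2]))
h=l&(z>.066); P=W[h]; print("heel top",h.sum(),np.median(P[:,2]),rect(P[:,:2]))
f=l&(z<.04); print("fore",f.sum(),rect(W[f][:,:2]))
np.save("board.npy",W[b]);
t=(z>.09)&(z<.11);t[:,:240]=0;t[:,290:]=0;print("tin",rect(W[t][:,:2]))
E
```

```text
bench z 0.0007259315648965991 noise 0.0502578926063771
board 8194 0.020755117582895093 (array([543.5, 125.2]), array([120.2, 459.5]), 49.81)
last 1935 0.08120703692425237 (array([613.1, 252.6]), array([ 57.8, 189.5]), 51.01)
heel top 863 0.07226533751092704 (array([578.9, 279.1]), array([ 43.2, 102.6]), 51.59)
fore 572 (array([613.3, 252.7]), array([ 57.8, 189.4]), 50.83)
tin (array([438. , 373.8]), array([69.1, 67.1]), 53.82)
```

Emit:
{"name": "play_rows", "arguments": {"commands": "0 0 0.9 0 0 0; 0 0 0.9 0 0 0; 0 0 0.9 0 0 0; 0 0 0.9 0 0 0; 0.356 0.911 0 0 0 -0.255; 0.356 0.911 0 0 0 -0.255; 0.356 0.911 0 0 0 -0.255; 0.356 0.911 0 0 0 -0.255; 0.356 0.911 0 0 0 -0.255; 0.356 0.911 0 0 0 -0.255; 0.356 0.911 0 0 0 -0.255; 0.356 0.911 0 0 0 -0.255; 0.356 0.911 0 0 0 -0.255; 0.356 0.911 0 0 0 -0.255; 0.356 0.911 0 0 0 -0.255; 0.356 0.911 0 0 0 -0.255; 0.356 0.911 0 0 0 -0.255; 0.356 0.911 0 0 0 -0.255; 0.356 0.911 0 0 0 -0.255; 0.356 0.911 0 0 0 -0.255", "grip": 87}}

```text
time_s: 2.1
tcp_pos: [0.4521, -0.1196, 0.3302]
ee_rot: [[-0.989, 0.146, -0.001], [0.146, 0.989, 0.0], [0.001, 0.0, -1.0]]
wrist_force: [1.1, -0.4, -0.0]
gripper_width: 1.001
gripper_force: 0.0
```

Emit:
{"name": "play_rows", "arguments": {"commands": "0.356 0.911 0 0 0 -0.255; 0.356 0.911 0 0 0 -0.255; 0.356 0.911 0 0 0 -0.255; 0.356 0.911 0 0 0 -0.255; 0.356 0.911 0 0 0 -0.255; 0.356 0.911 0 0 0 -0.255; 0.356 0.911 0 0 0 -0.255; 0.356 0.911 0 0 0 -0.255; 0.356 0.911 0 0 0 -0.255; 0.356 0.911 0 0 0 -0.255; 0.356 0.911 0 0 0 -0.255; 0.356 0.911 0 0 0 -0.255; 0.356 0.911 0 0 0 -0.255; 0.356 0.911 0 0 0 -0.255; 0 0 -0.9 0 0 0; 0 0 -0.9 0 0 0; 0 0 -0.9 0 0 0; 0 0 -0.9 0 0 0; 0 0 0 0 0 0; 0 0 0 0 0 0"}}

```text
time_s: 4.1
tcp_pos: [0.6019, 0.2617, 0.2226]
ee_rot: [[-0.777, 0.629, -0.0], [0.629, 0.777, -0.001], [-0.0, -0.001, -1.0]]
wrist_force: [-0.2, -0.5, 0.7]
gripper_width: 0.999
gripper_force: 0.0
```

Run:
```python
from station import r,cams
import cv2,numpy as np
print(r.sense()["joints"].round(1)); ci=cams.camera_info("wrist")
im,d=cams.capture("wrist"); cv2.imwrite("pics/w1.png",im)
R,t,K=ci["R"],ci["t"],ci["mtx"]
v,u=np.mgrid[:420,:560]; a=np.hypot(u-K[0,2],v-K[1,2]); th=a/K[0,0]; 
s=np.tan(th)/np.maximum(a,1e-6)
W=(np.stack([(u-K[0,2])*s*d,(v-K[1,2])*s*d,d],-1)-t)@R
z=W[...,2]; m=(d>0)&(th<1.2)&(z>.066)&(z<.078)&(np.hypot(W[...,0]-.58,W[...,1]-.28)<.09)
P=W[m]; (c,sz,ang)=cv2.minAreaRect((P[:,:2]*1000).astype(np.float32)); print(m.sum(),np.median(P[:,2]),c,sz,ang)
```

```text
[  37.6   25.1    5.3    0.   -70.2 -166.6]
4075 0.07231889155549624 (577.7757568359375, 278.6268615722656) (42.88559341430664, 102.38970947265625) 51.88840866088867
```

View pics/w1.png

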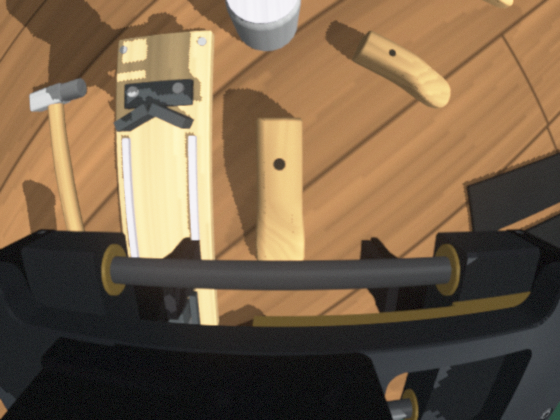

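The wrist view shows the last upright between the fingers at about (280,190), with its long axis in the picture's vertical and the heel up. It agrees with the top measurement to about 1.5 mm, so I go down and grip.

Emit:
{"name": "play_rows", "arguments": {"commands": "-0.03 -0.03 -0.85 0 0 0; 0 0 -0.85 0 0 0; 0 0 -0.85 0 0 0; 0 0 -0.85 0 0 0; 0 0 -0.85 0 0 0; 0 0 -0.85 0 0 0; 0 0 -0.85 0 0 0; 0 0 -0.3 0 0 0; 0 0 -0.3 0 0 0; 0 0 0 0 0 0; 0 0 0 0 0 0"}}

```text
time_s: 5.25
tcp_pos: [0.6017, 0.2615, 0.0275]
ee_rot: [[-0.777, 0.629, 0.002], [0.629, 0.777, 0.001], [-0.001, 0.002, -1.0]]
wrist_force: [1.0, -0.6, -0.2]
gripper_width: 1.004
gripper_force: 0.0
```

Emit:
{"name": "play_rows", "arguments": {"commands": "0 0 0 0 0 0; 0 0 0 0 0 0; 0 0 0 0 0 0; 0 0 0 0 0 0; 0 0 0 0 0 0; 0 0 0 0 0 0; 0 0 0 0 0 0; 0 0 0 0 0 0; 0 0 0 0 0 0; 0 0 0 0 0 0", "grip": 30}}

```text
time_s: 6.25
tcp_pos: [0.6008, 0.2609, 0.0261]
ee_rot: [[-0.777, 0.629, 0.0], [0.629, 0.777, 0.0], [-0.0, 0.0, -1.0]]
wrist_force: [-1.0, 0.5, 0.9]
gripper_width: 0.541
gripper_force: 30.0
```

Emit:
{"name": "play_rows", "arguments": {"commands": "0 0 0.3 0 0 0; 0 0 0.7 0 0 0; 0 0 1 0 0 0; 0 0 1 0 0 0; 0 0 0 0 0 0.35; 0 0 0 0 0 0.65; 0 0 0 0 0 0.945; 0 0 0 0 0 0.945; 0 0 0 0 0 0.945; 0 0 0 0 0 0.945; 0 0 0 0 0 0.945; 0 0 0 0 0 0.945; 0 0 0 0 0 0.945; 0 0 0 0 0 0.945; 0 0 0 0 0 0.945; 0 0 0 0 0 0.945; 0 0 0 0 0 0.945; 0 0 0 0 0 0.945; 0 0 0 0 0 0.945; 0 0 0 0 0 0.945"}}

```text
time_s: 8.25
tcp_pos: [0.5997, 0.2603, 0.1151]
ee_rot: [[-0.111, -0.994, -0.003], [-0.994, 0.111, -0.001], [0.002, 0.003, -1.0]]
wrist_force: [-0.6, -0.9, -4.5]
gripper_width: 0.537
gripper_force: 30.0
```

Emit:
{"name": "play_rows", "arguments": {"commands": "0 0 0 0 0 0.945; 0 0 0 0 0 0.945; 0 0 0 0 0 0.945; 0 0 0 0 0 0.945; 0 0 0 0 0 0.945; 0 0 0 0 0 0.945; 0 0 0 0 0 0.65; 0 0 0 0 0 0.25; 0 0 0 0 0 0; 0 0 0 0 0 0"}}

```text
time_s: 9.25
tcp_pos: [0.6002, 0.2606, 0.1155]
ee_rot: [[0.763, -0.647, -0.002], [-0.647, -0.763, -0.001], [-0.001, 0.002, -1.0]]
wrist_force: [-0.2, 0.3, -4.3]
gripper_width: 0.536
gripper_force: 30.0
```

```bash
cat >> h.py <<'E'
O=np.array([.5282,.1381]); a=np.deg2rad(139.81); JY=np.array([np.cos(a),np.sin(a)]); JX=np.array([JY[1],-JY[0]])
def jig(P): q=P[...,:2]-O; return np.stack([q@JX,q@JY,P[...,2]],-1)*1000
def unjig(x,y): return O*1000+x*JX+y*JY
E
python3 - <<'E'
from station import r,cams
from h import *
for n in ("top","scene"):
    ci=cams.camera_info(n); d=np.load(n+"0.npy"); J=jig(world(d,ci))[d>0]
    m=(abs(J[:,0])<22)&(J[:,2]>45)&(J[:,2]<72)&(J[:,1]<-80)&(J[:,1]>-140)
    print(n,"jaw y hi",np.percentile(J[m][:,1],[50,90,95,98,100]).round(1),m.sum(),"z",np.percentile(J[m][:,2],[50,95]).round(1))
    m=(abs(J[:,0])<45)&(J[:,2]>40)&(J[:,2]<65)&(J[:,1]>60)&(J[:,1]<150); V=J[m]
    for x in (-30,-20,-10,0,10,20,30):
        q=V[abs(V[:,0]-x)<4]; print(x,len(q),np.percentile(q[:,1],[2,10,50]).round(1) if len(q) else "")
    m=(abs(J[:,1])<70)&(J[:,2]>25.)&(J[:,2]<35)&(abs(J[:,0])<50); s=J[m][:,0]; print("strips",np.median(s[s<0]),np.median(s[s>0]))
    m=(J[:,2]>60)&(J[:,2]<100)&(J[:,0]<-60)&(J[:,0]>-110)&(J[:,1]>-130)&(J[:,1]<-80); print("handle",m.sum(),np.median(J[m],0))
ci=cams.camera_info("top"); im,d=cams.capture("top"); J=jig(world(d,ci)); print(unjig(0,-15))
cv2.imwrite("pics/top1.png",im)
t=r.sense()["tcp_pos"]; tj=jig(t); print("tcp jig",tj)
m=(d>0)&(J[...,2]>90)&(J[...,2]<125)&(J[...,0]>tj[0]-40)&(J[...,0]<tj[0]+40)&(J[...,1]>tj[1]+40)&(J[...,1]<tj[1]+130)
P=J[m]; print(m.sum(),"toe y",P[:,1].max()-tj[1],"x",P[:,0].min()-tj[0],P[:,0].max()-tj[0])
E
```

```text
top jaw y hi [-120.3 -100.6 -100.   -99.7  -99. ] 413 z [62.  66.2]
-30 31 [ 96.8  98.2 106.1]
-20 27 [101.2 103.1 108.6]
-10 25 [106.2 107.5 112.6]
0 14 [109.3 110.1 113.2]
10 27 [106.4 108.4 114. ]
20 27 [101.8 103.4 109.4]
30 33 [ 96.8  98.6 104.8]
strips -41.548932536825966 41.56838916532414
handle 103 [ -71.67858891 -105.07390063   88.32781653]
scene jaw y hi [-119.   -99.3  -98.9  -98.7  -98.5] 201 z [63.9 65.8]
-30 25 [ 95.7  96.7 100.2]
-20 18 [102.1 102.2 105.8]
-10 19 [106.1 106.2 108.8]
0 6 [112.7 113.6 116.1]
10 19 [107.4 109.2 118.5]
20 18 [104.1 105.9 112.9]
30 25 [ 99.  101.2 109.8]
strips -39.575788434132505 44.107585588060516
handle 109 [ -65.90414137 -107.02237679   79.54403668]
[539.65863006 128.42013444]
tcp jig [140.15961365  23.96794533 115.64802146]
344 toe y 96.84235358880143 x -28.81424088103887 17.119464525844336
```

View pics/top1.png

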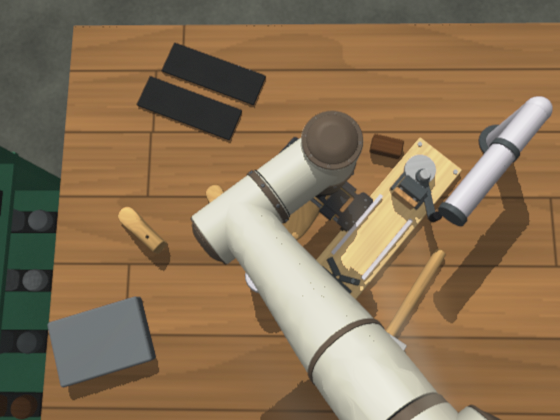

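The last is turned in the hand, but the arm hides its toe in the top view; the jig, at (390,220), is clear. I measure the heel edge with the wrist camera.

```bash
cat >> h.py <<'E'
def wristJ(cams):
    ci=cams.camera_info("wrist"); im,d=cams.capture("wrist"); K=ci["mtx"]
    v,u=np.mgrid[:420,:560]; q=np.hypot(u-K[0,2],v-K[1,2]); th=np.minimum(q/K[0,0],1.4); s=np.tan(th)/np.maximum(q,1e-6)
    W=(np.stack([(u-K[0,2])*s*d,(v-K[1,2])*s*d,d],-1)-ci["t"])@ci["R"]
    return im,jig(W),(d>0)&(th<1.2)
E
python3 - <<'E'
from station import r,cams
from h import *
tj=jig(r.sense()["tcp_pos"]); im,J,ok=wristJ(cams); cv2.imwrite("pics/w2.png",im)
D=J-tj; m=ok&(J[...,2]>150)&(J[...,2]<170)&(abs(D[...,0])<35)&(D[...,1]<-20)&(D[...,1]>-110)
P=D[m]; print(m.sum(),np.median(P,0)); 
for x in (-18,-9,0,9,18):
    q=P[abs(P[:,0]-x)<3]; print(x,np.percentile(q[:,1],[0,2,5]))
print(np.percentile(P[:,0],[1,99]), tj)
E
```

```text
17113 [ -0.62799016 -50.22659155  46.25274936]
-18 [-78.51405583 -77.33292024 -75.35838769]
-9 [-78.24969088 -77.00829075 -75.37207342]
0 [-78.18274701 -77.00579398 -75.32615053]
9 [-78.3152094  -77.12473125 -75.45984364]
18 [-78.50471979 -77.16304835 -75.21123384]
[-21.41002132  20.30839676] [140.15961365  23.96794533 115.64802146]
```

Emit:
{"name": "play_rows", "arguments": {"commands": "-0.15 -0.334 0 0 0 0; -0.336 -0.734 0 0 0 0; -0.336 -0.734 0 0 0 0; -0.336 -0.734 0 0 0 0; -0.336 -0.734 0 0 0 0; -0.336 -0.734 0 0 0 0; -0.186 -0.4 0 0 0 0; 0 0 0 0 0 0; 0 0 -0.4 0 0 0; 0 0 -0.6 0 0 0; 0 0 -0.6 0 0 0; 0 0 -0.3 0 0 0; 0 0 0 0 0 0; 0 0 0 0 0 0"}}

```text
time_s: 10.75
tcp_pos: [0.5409, 0.1293, 0.0591]
ee_rot: [[0.764, -0.645, 0.001], [-0.645, -0.764, -0.0], [0.001, -0.0, -1.0]]
wrist_force: [0.5, 1.2, -4.1]
gripper_width: 0.54
gripper_force: 30.0
```

Run:
```python
from station import r,cams
from h import *
s=r.sense(); tj=jig(s["tcp_pos"]); im,J,ok=wristJ(cams); cv2.imwrite("pics/w3.png",im)
print(tj,s["joints"].round(1),s["wrist_force"].round(1))
D=J-tj; m=ok&(D[...,2]>40)&(D[...,2]<55)&(abs(D[...,0])<12)&(D[...,1]<-20)&(D[...,1]>-84)
print("heel",np.percentile(J[m][:,1],[0,2,5])); m=ok&(abs(J[...,0])<20)&(J[...,2]>50)&(J[...,2]<70)&(J[...,1]<-94)&(J[...,1]>-140)
P=J[m];print("jaw",m.sum(),np.percentile(P[:,1],[50,90,95,98,100]) if len(P) else "")
```

```text
[  1.49961207 -15.41525437  59.08553959] [ 30.2  25.3 -21.1   0.  -43.5  19.6] [ 0.5  1.2 -4.1]
heel [-93.7803518  -92.38018306 -90.70909534]
jaw 5693 [-121.16830897 -101.52811451  -99.92604548  -99.61043349  -99.34636282]
```

Emit:
{"name": "play_rows", "arguments": {"commands": "-0.03 -0.035 -0.15 0 0 0; 0 0 -0.12 0 0 0; 0 0 -0.08 0 0 0; 0 0 -0.06 0 0 0; 0 0 0 0 0 0; 0 0 0 0 0 0"}}

```text
time_s: 11.4
tcp_pos: [0.5395, 0.1278, 0.0468]
ee_rot: [[0.763, -0.646, 0.0], [-0.646, -0.763, 0.0], [0.0, -0.0, -1.0]]
wrist_force: [0.0, 0.1, -4.8]
gripper_width: 0.54
gripper_force: 30.0
```

Emit:
{"name": "play_rows", "arguments": {"commands": "0 0 -0.03 0 0 0; 0 0 -0.02 0 0 0; 0 0 0 0 0 0; 0 0 0 0 0 0"}}

```text
time_s: 11.8
tcp_pos: [0.5397, 0.1279, 0.046]
ee_rot: [[0.764, -0.646, 0.001], [-0.646, -0.764, 0.0], [0.001, -0.001, -1.0]]
wrist_force: [-1.6, -0.0, 2.7]
gripper_width: 0.537
gripper_force: 30.0
```

The force has changed sign, so the last is resting on the board. I release, rise, and withdraw to the -x side, turning as I go.

Emit:
{"name": "play_rows", "arguments": {"commands": "0 0 0 0 0 0; 0 0 0 0 0 0; 0 0 0 0 0 0; 0 0 0 0 0 0; 0 0 0 0 0 0; 0 0 0 0 0 0; 0 0 0.3 0 0 0; 0 0 0.8 0 0 0; 0 0 0.9 0 0 0; 0 0 0.9 0 0 0; 0 0 0.9 0 0 0; 0 0 0.9 0 0 0; 0 0 0.9 0 0 0; 0 0 0 0 0 0", "grip": 87}}

```text
time_s: 13.2
tcp_pos: [0.5417, 0.1285, 0.2186]
ee_rot: [[0.764, -0.645, 0.009], [-0.645, -0.764, 0.004], [0.005, -0.009, -1.0]]
wrist_force: [0.1, 0.1, 0.6]
gripper_width: 0.999
gripper_force: 0.0
```

Emit:
{"name": "play_rows", "arguments": {"commands": "-0.59 -0.7 0 0 0 0; -0.59 -0.7 0 0 0 0; -0.59 -0.7 0 0 0 0; -0.59 -0.7 0 0 0 0; -0.59 -0.7 0 0 0 0; -0.59 -0.7 0 0 0 0; -0.59 -0.7 0 0 0 -0.95; -0.59 -0.7 0 0 0 -0.95; 0 0 0 0 0 -0.95; 0 0 0 0 0 -0.95; 0 0 0 0 0 -0.95; 0 0 0 0 0 -0.95; 0 0 0 0 0 -0.95; 0 0 0 0 0 -0.95; 0 0 0 0 0 -0.95; 0 0 0 0 0 -0.95; 0 0 0 0 0 -0.95; 0 0 0 0 0 0; 0 0 0 0 0 0", "grip": 40}}

```text
time_s: 15.1
tcp_pos: [0.3976, -0.0403, 0.2132]
ee_rot: [[-0.641, -0.767, -0.0], [-0.767, 0.641, 0.0], [0.0, 0.0, -1.0]]
wrist_force: [-0.4, 0.4, 0.0]
gripper_width: 0.46
gripper_force: 0.0
```

Run:
```python
from station import r,cams
from h import *
s=r.sense(); print(jig(s["tcp_pos"]),s["joints"].round(1))
ci=cams.camera_info("top"); im,d=cams.capture("top"); cv2.imwrite("pics/top2.png",im); J=jig(world(d,ci))[d>0]
m=(abs(J[:,0])<35)&(J[:,2]>27)&(J[:,2]<110)&(J[:,1]<90)&(J[:,1]>-95); P=J[m]
print("last",m.sum(),P.min(0),P.max(0),cv2.minAreaRect(P[:,:2].astype(np.float32)))
```

```text
[-220.61381048  -15.35501496  213.17966576] [ 17.8  -0.2 -29.4  -0.  -60.8 -57.7]
last 2181 [-28.79746812 -94.55052058  28.31489258] [ 28.84315614  89.92121481 100.66524205] ((0.1734771728515625, -2.3073654174804688), (57.617549896240234, 184.53382873535156), 0.1527346819639206)
```

View pics/top2.png

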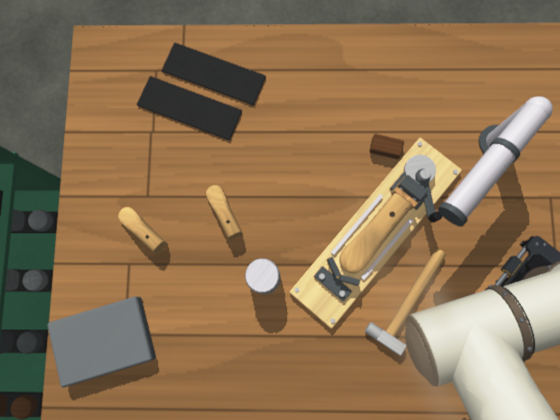

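The last is centred in the bed: x offset 0.2 mm, angle 0.15°, toe at about (350,265) next to the V. The gripper is clear at (525,265), so I lean the tool and drop.

Emit:
{"name": "play_rows", "arguments": {"commands": "0.108 0.127 -0.263 0.5 -0.422 0; 0.108 0.127 -0.263 0.5 -0.422 0; 0.108 0.127 -0.263 0.5 -0.422 0; 0.108 0.127 -0.263 0.5 -0.422 0; 0.108 0.127 -0.263 0.5 -0.422 0; 0.108 0.127 -0.263 0.5 -0.422 0; 0.108 0.127 -0.263 0.5 -0.422 0; 0.108 0.127 -0.263 0.5 -0.422 0; 0 0 0 0 0 0; 0 0 0 0 0 0"}}

```text
time_s: 16.15
tcp_pos: [0.4236, -0.011, 0.1498]
ee_rot: [[-0.457, -0.764, 0.455], [-0.543, 0.645, 0.538], [-0.705, -0.001, -0.709]]
wrist_force: [-0.2, 0.1, 0.1]
gripper_width: 0.458
gripper_force: 0.0
```

```bash
cat > st.py <<'E'
from station import r,cams
from h import *
s=r.sense(); R=s["ee_rot"]; B=np.stack([np.r_[JX,0],np.r_[JY,0],[0,0,1]],1)
print("tcp",jig(s["tcp_pos"]).round(1),"q",s["joints"].round(1),"f jig",(B.T@s["wrist_force"]).round(2),"t",s["time_s"])
print((B.T@R).round(3).tolist())
E
python3 st.py
```

```text
tcp [-181.4  -16.3  149.8] q [-16.8   6.  -29.7 -57.4 -50.2  13.8] f jig [-0.03  0.17  0.05] t 16.15
[[-0.709, -0.0, 0.705], [-0.001, 1.0, -0.0], [-0.705, -0.001, -0.709]]
```

Emit:
{"name": "play_rows", "arguments": {"commands": "0.617 -0.522 0 0 0 0; 0.617 -0.522 0 0 0 0; 0.617 -0.522 0 0 0 0; 0.617 -0.522 0 0 0 0; 0 0 0 0 0 0; 0 0 0 0 0 0"}}

```text
time_s: 16.75
tcp_pos: [0.498, -0.0711, 0.1508]
ee_rot: [[-0.453, -0.767, 0.454], [-0.544, 0.641, 0.541], [-0.706, -0.003, -0.708]]
wrist_force: [0.5, -0.1, 0.2]
gripper_width: 0.461
gripper_force: 0.0
```

```bash
cat >> st.py <<'E'
import sys
if len(sys.argv)>1:
    im,J,ok=wristJ(cams); cv2.imwrite("pics/%s.png"%sys.argv[1],im); np.save("wj.npy",J)
    m=ok&(J[...,2]>60)&(J[...,2]<95)&(J[...,0]<-55)&(J[...,0]>-112)&(J[...,1]<-85)&(J[...,1]>-260)
    P=J[m]; print("handle",m.sum(),P.min(0),P.max(0),np.median(P,0)); top=P[P[:,2]>85]; print("top",len(top),top.mean(0) if len(top) else "")
E
python3 st.py w4
```

```text
tcp [-179.3 -112.   150.8] q [-21.1  14.2 -19.  -55.  -54.6  14. ] f jig [ 0.29 -0.46  0.17] t 16.75
[[-0.708, -0.005, 0.706], [-0.005, 1.0, 0.002], [-0.706, -0.003, -0.708]]
handle 725 [ -85.88197739 -118.81294025   60.00891402] [-66.41813136 -99.02475762  90.80140978] [ -82.32490145 -108.65344445   78.54966123]
top 227 [ -78.57454004 -108.87945722   88.44786256]
```

View pics/w4.png

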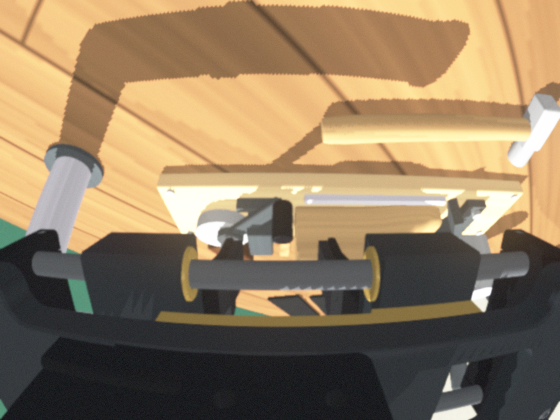

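The handle is the dark post at (290,222), centred between the fingers at (225,270) and (340,270). The pipe's upright is at the far left (65,190) and the hammer at (430,125), both well off the path.

Run:
```python
from station import r,cams
from h import *
ci=cams.camera_info("wrist"); c=-ci["R"].T@ci["t"]; print("cam jig",jig(c))
W=world(np.load("top0.npy"),cams.camera_info("top")); J=jig(W); m=np.zeros(J.shape[:2],bool); m[245:360,360:450]=1
P=J[m]; P=P[(P[:,2]>10)&(P[:,0]<-65)]; print("hammer",P.min(0),P.max(0))
```

```text
cam jig [-341.61795647 -111.40866715  218.83442434]
hammer [-204.07431144  -76.48598075   10.02613268] [-114.85665329  167.30917031   32.95249   ]
```

Emit:
{"name": "play_rows", "arguments": {"commands": "0.22 0.25 0 0.18 -0.15 0; 0.22 0.25 0 0.18 -0.15 0; 0 0 0 0 0 0; 0 0 0 0 0 0"}}

```text
time_s: 17.2
tcp_pos: [0.5103, -0.057, 0.1504]
ee_rot: [[-0.422, -0.766, 0.486], [-0.504, 0.643, 0.577], [-0.754, -0.001, -0.657]]
wrist_force: [0.6, 1.0, 0.9]
gripper_width: 0.456
gripper_force: 0.0
```

```bash
python3 st.py
```

```text
tcp [-160.6 -112.2  150.4] q [-22.2  15.7 -18.6 -60.2 -55.8  18.4] f jig [1.19 0.16 0.94] t 17.2
[[-0.657, -0.003, 0.754], [-0.003, 1.0, 0.001], [-0.754, -0.001, -0.657]]
```

Emit:
{"name": "play_rows", "arguments": {"commands": "0.342 0.432 -0.489 0 0 0; 0.342 0.432 -0.489 0 0 0; 0.342 0.432 -0.489 0 0 0; 0.342 0.432 -0.489 0 0 0; 0.342 0.432 -0.489 0 0 0; 0.171 0.216 -0.244 0 0 0; 0.171 0.216 -0.244 0 0 0; 0 0 0 0 0 0; 0 0 0 0 0 0"}}

```text
time_s: 18.1
tcp_pos: [0.5725, 0.0201, 0.0625]
ee_rot: [[-0.421, -0.765, 0.487], [-0.503, 0.644, 0.577], [-0.755, -0.002, -0.656]]
wrist_force: [0.2, -0.6, -0.6]
gripper_width: 0.464
gripper_force: 0.0
```

```bash
python3 st.py w5
```

```text
tcp [ -61.6 -110.    62.5] q [-13.7  26.5 -17.8 -70.9 -45.6  26.5] f jig [-0.3  -0.54 -0.59] t 18.1
[[-0.656, -0.002, 0.755], [-0.003, 1.0, 0.0], [-0.755, -0.002, -0.656]]
handle 2653 [-111.79403609 -139.94795934   60.01708975] [-61.40744992 -85.00789916  94.97023448] [ -83.33557649 -110.51910132   71.67732785]
top 1232 [ -89.33503548 -110.68103845   90.08342846]
```

View pics/w5.png

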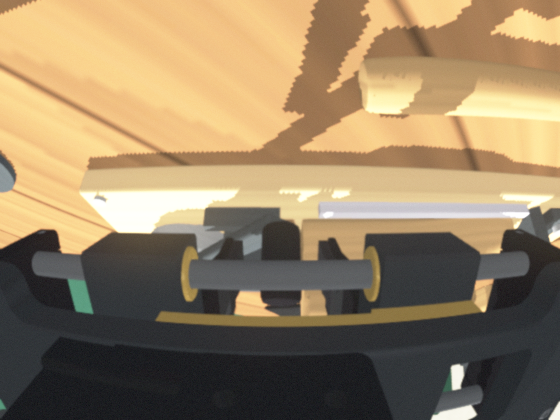

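```bash
cat > arc.py <<'E'
import sys
from h import *
# rows along the handle's arc: arc.py th0 th1 step -> world units
t0,t1,st=map(float,sys.argv[1:4]); th=np.arange(t0,t1+1e-9,st)
p=np.stack([-95*np.cos(.7-th),95*np.sin(.7-th)],1); D=np.diff(p,axis=0)
print("; ".join("%.3f %.3f 0 0 0 0"%tuple((d[0]*JX+d[1]*JY)/30) for d in D)); print(-3*JY/30)
E
python3 arc.py 0 .7 .05
```

```text
0.031 -0.155 0 0 0 0; 0.038 -0.154 0 0 0 0; 0.046 -0.152 0 0 0 0; 0.053 -0.149 0 0 0 0; 0.061 -0.146 0 0 0 0; 0.068 -0.143 0 0 0 0; 0.075 -0.139 0 0 0 0; 0.082 -0.135 0 0 0 0; 0.089 -0.131 0 0 0 0; 0.095 -0.127 0 0 0 0; 0.101 -0.122 0 0 0 0; 0.107 -0.116 0 0 0 0; 0.113 -0.111 0 0 0 0; 0.118 -0.105 0 0 0 0
[ 0.07639087 -0.06453244]
```

Emit:
{"name": "play_rows", "arguments": {"commands": "0 0 0 0 0 0; 0 0 0 0 0 0; 0 0 0 0 0 0; 0 0 0 0 0 0", "grip": 26}}

```text
time_s: 18.55
tcp_pos: [0.5725, 0.0202, 0.0623]
ee_rot: [[-0.422, -0.765, 0.487], [-0.502, 0.644, 0.577], [-0.755, -0.001, -0.656]]
wrist_force: [-0.8, -0.4, 0.1]
gripper_width: 0.301
gripper_force: 0.0
```

Emit:
{"name": "play_rows", "arguments": {"commands": "0.031 -0.155 0 0 0 0; 0.038 -0.154 0 0 0 0; 0.046 -0.152 0 0 0 0; 0.053 -0.149 0 0 0 0; 0.061 -0.146 0 0 0 0; 0.068 -0.143 0 0 0 0; 0 0 0 0 0 0; 0 0 0 0 0 0"}}

```text
time_s: 19.35
tcp_pos: [0.5757, -0.0026, 0.0618]
ee_rot: [[-0.423, -0.771, 0.476], [-0.499, 0.637, 0.588], [-0.756, 0.011, -0.654]]
wrist_force: [-11.9, 5.2, 6.4]
gripper_width: 0.299
gripper_force: 5.9
```

```bash
cat >> st.py <<'E'
w=s["gripper_width"]*87; tj=jig(s["tcp_pos"]); hy=tj[1]+w/2-10
al=np.arcsin((hy+170)/95); f=B.T@s["wrist_force"]
print("w",w.round(1),"hy",hy.round(1),"theta",(.7-al).round(3),"hx",(-95*np.cos(al)).round(1),"grasp x",(tj[0]-14.4).round(1),"tangential N",(f@np.array([np.sin(al),np.cos(al),0])).round(1))
E
python3 st.py
```

```text
tcp [ -76.8 -127.1   61.8] q [-15.9  27.6 -16.1 -68.9 -48.2  26. ] f jig [-3.69 12.47  6.41] t 19.35
[[-0.654, -0.011, 0.756], [0.001, 1.0, 0.015], [-0.756, 0.011, -0.654]]Traceback (most recent call last):
  File "st.py", line 13, in <module>
    print("w",w.round(1),"hy",hy.round(1),"theta",(.7-al).round(3),"hx",(-95*np.cos(al)).round(1),"grasp x",(tj[0]-14.4).round(1),"tangential N",(f@np.array([np.sin(al),np.cos(al),0])).round(1))
              ^^^^^^^
AttributeError: 'float' object has no attribute 'round'
```

Emit:
{"name": "play_rows", "arguments": {"commands": "0.075 -0.139 0 0 0 0; 0.082 -0.135 0 0 0 0; 0.089 -0.131 0 0 0 0; 0.095 -0.127 0 0 0 0; 0.101 -0.122 0 0 0 0; 0.107 -0.116 0 0 0 0; 0.113 -0.111 0 0 0 0; 0.118 -0.105 0 0 0 0; 0 0 0 0 0 0; 0 0 0 0 0 0"}}

```text
time_s: 20.35
tcp_pos: [0.5985, -0.034, 0.0596]
ee_rot: [[-0.426, -0.77, 0.476], [-0.502, 0.638, 0.584], [-0.753, 0.01, -0.658]]
wrist_force: [-10.9, 1.6, 1.0]
gripper_width: 0.297
gripper_force: 4.8
```

```bash
sed -i '$d' st.py
cat >> st.py <<'E'
print("w %.1f hy %.1f theta %.3f hx %.1f grasp x %.1f Ft %.1f"%(w,hy,.7-al,-95*np.cos(al),tj[0]-14.4,f@np.array([np.sin(al),np.cos(al),0])))
E
python3 st.py; python3 arc.py .7 1.5 .05
```

```text
tcp [ -86.1 -164.8   59.6] q [-17.8  29.6 -12.2 -66.3 -50.   24.2] f jig [-5.79  9.39  1.02] t 20.35
[[-0.658, -0.009, 0.753], [0.002, 1.0, 0.013], [-0.753, 0.01, -0.658]]
w 25.8 hy -161.9 theta 0.615 hx -94.7 grasp x -100.5 Ft 8.9
0.123 -0.099 0 0 0 0; 0.128 -0.093 0 0 0 0; 0.133 -0.086 0 0 0 0; 0.137 -0.080 0 0 0 0; 0.141 -0.073 0 0 0 0; 0.144 -0.065 0 0 0 0; 0.147 -0.058 0 0 0 0; 0.150 -0.051 0 0 0 0; 0.152 -0.043 0 0 0 0; 0.154 -0.036 0 0 0 0; 0.156 -0.028 0 0 0 0; 0.157 -0.020 0 0 0 0; 0.158 -0.012 0 0 0 0; 0.158 -0.004 0 0 0 0; 0.158 0.004 0 0 0 0; 0.158 0.012 0 0 0 0
[ 0.07639087 -0.06453244]
```

Emit:
{"name": "play_rows", "arguments": {"commands": "0.123 -0.099 0.04 0 0 0; 0.171 -0.043 0.04 0 0 0; 0.176 -0.036 0.04 0 0 0; 0 0 0 0 0 0; 0 0 0 0 0 0"}}

```text
time_s: 20.85
tcp_pos: [0.6133, -0.0397, 0.0629]
ee_rot: [[-0.426, -0.769, 0.476], [-0.502, 0.639, 0.583], [-0.753, 0.009, -0.658]]
wrist_force: [-9.1, 2.2, -0.9]
gripper_width: 0.299
gripper_force: 4.1
```

```bash
python3 st.py
```

```text
tcp [ -80.9 -179.7   62.9] q [-17.6  30.2 -10.2 -65.4 -50.3  22.5] f jig [-4.16  8.37 -0.88] t 20.85
[[-0.658, -0.008, 0.753], [0.002, 1.0, 0.012], [-0.753, 0.009, -0.658]]
w 26.0 hy -176.7 theta 0.770 hx -94.8 grasp x -95.3 Ft 8.6
```

Emit:
{"name": "play_rows", "arguments": {"commands": "0.137 -0.080 0 0 0 0; 0 0 0 0 0 0; 0 0 0 0 0 0"}}

```text
time_s: 21.15
tcp_pos: [0.6174, -0.0422, 0.063]
ee_rot: [[-0.426, -0.769, 0.477], [-0.502, 0.639, 0.583], [-0.753, 0.009, -0.658]]
wrist_force: [-10.2, 1.5, -1.2]
gripper_width: 0.294
gripper_force: 4.2
```

```bash
python3 st.py
```

```text
tcp [ -80.2 -184.5   63. ] q [-17.7  30.5  -9.6 -65.1 -50.5  22.1] f jig [-5.46  8.79 -1.21] t 21.15
[[-0.658, -0.008, 0.753], [0.002, 1.0, 0.012], [-0.753, 0.009, -0.658]]
w 25.6 hy -181.7 theta 0.823 hx -94.3 grasp x -94.6 Ft 9.4
```

Emit:
{"name": "play_rows", "arguments": {"commands": "0.141 -0.073 0 0 0 0; 0 0 0 0 0 0; 0 0 0 0 0 0"}}

```text
time_s: 21.45
tcp_pos: [0.6218, -0.0444, 0.0631]
ee_rot: [[-0.426, -0.769, 0.477], [-0.502, 0.639, 0.583], [-0.753, 0.009, -0.658]]
wrist_force: [-9.5, 0.9, -0.1]
gripper_width: 0.301
gripper_force: 4.0
```

```bash
python3 st.py|tail -1
```

```text
w 26.2 hy -186.2 theta 0.872 hx -93.6 grasp x -93.4 Ft 8.7
```

Emit:
{"name": "play_rows", "arguments": {"commands": "0.144 -0.065 0 0 0 0; 0 0 0 0 0 0; 0 0 0 0 0 0"}}

```text
time_s: 21.75
tcp_pos: [0.6263, -0.0464, 0.0632]
ee_rot: [[-0.426, -0.769, 0.477], [-0.502, 0.64, 0.582], [-0.753, 0.009, -0.658]]
wrist_force: [-10.0, 1.4, -0.5]
gripper_width: 0.3
gripper_force: 3.9
```

```bash
python3 st.py|tail -1
```

```text
w 26.1 hy -191.0 theta 0.922 hx -92.7 grasp x -92.0 Ft 9.6
```

Emit:
{"name": "play_rows", "arguments": {"commands": "0.147 -0.058 0 0 0 0; 0 0 0 0 0 0; 0 0 0 0 0 0"}}

```text
time_s: 22.05
tcp_pos: [0.6309, -0.0482, 0.0633]
ee_rot: [[-0.426, -0.769, 0.477], [-0.502, 0.64, 0.582], [-0.753, 0.008, -0.658]]
wrist_force: [-9.8, 2.1, -0.7]
gripper_width: 0.3
gripper_force: 3.8
```

```bash
python3 st.py
python3 - <<'E'
from station import cams
from h import *
ci=cams.camera_info("top"); im,d=cams.capture("top"); cv2.imwrite("pics/top3.png",im); J=jig(world(d,ci))[d>0]
m=(abs(J[:,0])<15)&(J[:,2]>80)&(J[:,2]<100)&(J[:,1]<60)&(J[:,1]>-110); P=J[m]; print("heel y",np.percentile(P[:,1],[0,1,3]) if len(P) else "hidden", "bf", np.percentile(P[:,1],[97,100]))
E
```

```text
tcp [ -76.  -198.7   63.3] q [-17.7  31.4  -7.7 -64.4 -50.9  21. ] f jig [-4.76  8.82 -0.72] t 22.05
[[-0.658, -0.007, 0.753], [0.001, 1.0, 0.011], [-0.753, 0.008, -0.658]]
w 26.1 hy -195.6 theta 0.973 hx -91.5 grasp x -90.4 Ft 9.8
heel y [-85.07528926 -83.67430587 -81.1859124 ] bf [20.87516747 25.85400692]
```

```bash
cat > av.py <<'E'
from station import r,cams
from h import *
L=[]
for i in range(6):
    s=r.sense(); t=jig(s["tcp_pos"]); hy=t[1]+s["gripper_width"]*43.5-10; al=np.arcsin((hy+170)/95); f=s["wrist_force"]
    L.append([.7-al,np.sin(al)*(JX@f[:2])+np.cos(al)*(JY@f[:2])]); im,d=cams.capture("top")
J=jig(world(d,cams.camera_info("top")))[d>0]
m=(abs(J[:,0])<15)&(J[:,2]>80)&(J[:,2]<100)&(J[:,1]<0)&(J[:,1]>-110)
print("theta %.3f Ft %.2f"%tuple(np.mean(L,0)),"std",np.std(L,0).round(3),"heel",np.percentile(J[m][:,1],[0,1,3]).round(1),"t",s["time_s"])
E
python3 av.py
```

```text
theta 0.972 Ft 8.73 std [0.001 0.513] heel [-85.  -84.2 -81.9] t 22.35
```

Emit:
{"name": "play_rows", "arguments": {"commands": "0.150 -0.051 0 0 0 0; 0 0 0 0 0 0; 0 0 0 0 0 0"}}

```text
time_s: 22.7
tcp_pos: [0.6355, -0.0497, 0.0634]
ee_rot: [[-0.426, -0.769, 0.478], [-0.502, 0.64, 0.582], [-0.753, 0.008, -0.658]]
wrist_force: [-9.1, 1.4, -0.1]
gripper_width: 0.302
gripper_force: 3.8
```

```bash
python3 av.py
```

```text
theta 1.023 Ft 8.74 std [0.001 0.493] heel [-84.2 -83.3 -81. ] t 22.95
```

Emit:
{"name": "play_rows", "arguments": {"commands": "0.152 -0.043 0 0 0 0; 0 0 0 0 0 0; 0 0 0 0 0 0"}}

```text
time_s: 23.3
tcp_pos: [0.6402, -0.051, 0.0634]
ee_rot: [[-0.426, -0.769, 0.478], [-0.502, 0.64, 0.582], [-0.753, 0.008, -0.658]]
wrist_force: [-8.2, 1.4, 0.6]
gripper_width: 0.299
gripper_force: 3.7
```

```bash
python3 av.py
```

```text
theta 1.073 Ft 8.01 std [0.001 0.393] heel [-84.2 -82.6 -80.5] t 23.55
```

Emit:
{"name": "play_rows", "arguments": {"commands": "0.154 -0.036 0 0 0 0; 0 0 0 0 0 0; 0 0 0 0 0 0"}}

```text
time_s: 23.9
tcp_pos: [0.6449, -0.0521, 0.0634]
ee_rot: [[-0.425, -0.769, 0.478], [-0.502, 0.64, 0.582], [-0.753, 0.008, -0.658]]
wrist_force: [-8.4, 1.0, 0.2]
gripper_width: 0.298
gripper_force: 3.7
```

```bash
python3 av.py
```

```text
theta 1.122 Ft 8.45 std [0.001 0.37 ] heel [-83.1 -81.4 -79.9] t 24.15
```

Emit:
{"name": "play_rows", "arguments": {"commands": "0.156 -0.028 0 0 0 0; 0 0 0 0 0 0; 0 0 0 0 0 0"}}

```text
time_s: 24.5
tcp_pos: [0.6494, -0.0527, 0.0634]
ee_rot: [[-0.426, -0.769, 0.477], [-0.501, 0.64, 0.583], [-0.753, 0.009, -0.658]]
wrist_force: [-8.4, 1.4, 0.4]
gripper_width: 0.303
gripper_force: 3.9
```

```bash
python3 av.py; python3 st.py
```

```text
theta 1.165 Ft 8.97 std [0.001 0.549] heel [-82.9 -81.8 -79.8] t 24.75
tcp [ -67.6 -215.7   63.4] q [-17.3  32.5  -5.3 -63.6 -51.2  19.4] f jig [-4.21  7.97  0.53] t 24.8
[[-0.658, -0.007, 0.753], [0.002, 1.0, 0.011], [-0.753, 0.009, -0.658]]
w 26.0 hy -212.7 theta 1.167 hx -84.8 grasp x -82.0 Ft 9.0
```

Emit:
{"name": "play_rows", "arguments": {"commands": "0.157 -0.020 0 0 0 0; 0 0 0 0 0 0; 0 0 0 0 0 0"}}

```text
time_s: 25.1
tcp_pos: [0.6537, -0.0531, 0.0634]
ee_rot: [[-0.426, -0.769, 0.477], [-0.501, 0.639, 0.583], [-0.753, 0.009, -0.658]]
wrist_force: [-9.9, 1.7, 0.3]
gripper_width: 0.3
gripper_force: 4.3
```

```bash
python3 av.py
```

```text
theta 1.208 Ft 9.88 std [0.001 0.694] heel [-83.5 -81.4 -80. ] t 25.35
```

Emit:
{"name": "play_rows", "arguments": {"commands": "0.158 -0.012 0 0 0 0; 0 0 0 0 0 0; 0 0 0 0 0 0"}}

```text
time_s: 25.7
tcp_pos: [0.658, -0.0531, 0.0633]
ee_rot: [[-0.426, -0.769, 0.476], [-0.501, 0.639, 0.584], [-0.753, 0.01, -0.658]]
wrist_force: [-11.8, 1.7, 1.2]
gripper_width: 0.297
gripper_force: 4.7
```

```bash
python3 av.py; python3 st.py
```

```text
theta 1.249 Ft 10.87 std [0.001 0.578] heel [-83.2 -81.7 -79.3] t 25.95
tcp [ -62.3 -222.6   63.3] q [-17.   33.1  -4.2 -63.3 -51.4  18.6] f jig [-4.62  9.3   1.46] t 26.0
[[-0.658, -0.009, 0.753], [0.002, 1.0, 0.013], [-0.753, 0.01, -0.658]]
w 26.0 hy -219.6 theta 1.249 hx -81.0 grasp x -76.7 Ft 10.3
```

Emit:
{"name": "play_rows", "arguments": {"commands": "0.158 -0.004 0 0 0 0; 0 0 0 0 0 0; 0 0 0 0 0 0"}}

```text
time_s: 26.3
tcp_pos: [0.6624, -0.0528, 0.0631]
ee_rot: [[-0.426, -0.77, 0.475], [-0.501, 0.638, 0.585], [-0.753, 0.011, -0.657]]
wrist_force: [-11.3, 3.1, 0.8]
gripper_width: 0.298
gripper_force: 5.2
```

```bash
python3 av.py
```

```text
theta 1.288 Ft 11.63 std [0.001 0.324] heel [-82.8 -81.4 -79.5] t 26.55
```

Emit:
{"name": "play_rows", "arguments": {"commands": "-0.102 0.086 0 0 0 0; -0.102 0.086 0 0 0 0; 0 0 0 0 0 0; 0 0 0 0 0 0"}}

```text
time_s: 27.0
tcp_pos: [0.6632, -0.051, 0.0662]
ee_rot: [[-0.421, -0.765, 0.488], [-0.503, 0.644, 0.576], [-0.755, -0.003, -0.656]]
wrist_force: [-0.4, -0.4, 0.3]
gripper_width: 0.3
gripper_force: 0.0
```

```bash
python3 st.py
```

```text
tcp [ -57.3 -225.2   66.2] q [-16.7  32.8  -4.1 -63.7 -50.5  18.6] f jig [-0.61  0.04  0.26] t 27.0
[[-0.656, -0.001, 0.755], [-0.003, 1.0, -0.001], [-0.755, -0.003, -0.656]]
w 26.1 hy -222.1 theta 1.281 hx -79.4 grasp x -71.7 Ft 0.4
```

Emit:
{"name": "play_rows", "arguments": {"commands": "0 0 0 0 0 0; 0 0 0 0 0 0; 0 0 0 0 0 0; 0 0 0 0 0 0; -0.16 -0.19 0.17 0 0 0; -0.32 -0.38 0.33 0 0 0; -0.32 -0.38 0.33 0 0 0; -0.32 -0.38 0.33 0 0 0; -0.32 -0.38 0.33 0 0 0; -0.32 -0.38 0.33 0 0 0; -0.32 -0.38 0.33 0 0 0; -0.32 -0.38 0.33 0 0 0; -0.32 -0.38 0.33 0 0 0; 0 0 0 0 0 0; 0 0 0 0 0 0", "grip": 48}}

```text
time_s: 28.5
tcp_pos: [0.5808, -0.1477, 0.1504]
ee_rot: [[-0.422, -0.764, 0.488], [-0.502, 0.645, 0.577], [-0.755, -0.001, -0.655]]
wrist_force: [-0.1, 0.7, -0.8]
gripper_width: 0.551
gripper_force: 0.0
```

```bash
python3 st.py w6 | head -4
python3 - <<'E'
from station import cams
from h import *
n="top";im,d=cams.capture(n); cv2.imwrite("pics/top4.png",im)
E
```

```text
tcp [-184.4 -224.6  150.4] q [-27.5  24.2  -5.4 -56.5 -62.1  16.4] f jig [ 0.41  0.54 -0.82] t 28.5
[[-0.655, -0.001, 0.755], [-0.002, 1.0, -0.0], [-0.755, -0.001, -0.655]]
handle 752 [ -92.59347054 -230.88042248   60.13100789] [ -72.49826287 -211.47853647   90.87304905] [ -88.83115415 -221.60592789   78.48740598]
top 232 [ -85.10428932 -221.41896161   88.86202691]
```

View pics/top4.png

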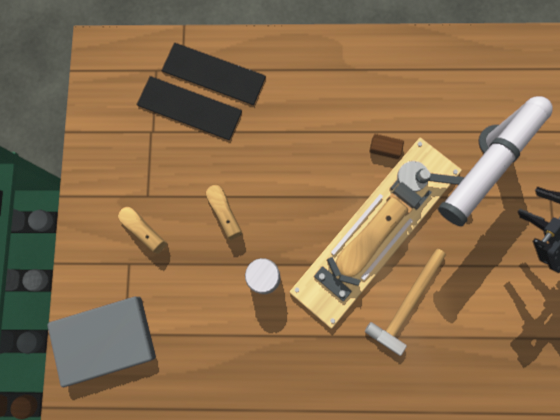

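The last is seated with its toe in the V at about (350,270), the lever points under the pipe at (440,180), and the tin, wax and hammer haven't moved. The handle reads 1.27–1.28 rad, about 0.15 past first bite, and the gripper is clear at (540,230).

```bash
python3 -c "
from station import r
print(r.finish_job())"
```

```text
the job is handed in; nothing more can be done
None
```

I turned the last end for end, laid it in the jig toe to the V stop, and clamped it about 0.15 rad (8–9°) past first bite. The pipe, hammer, tin and wax were left undisturbed, and I handed the job in at 28.5 s; no verdict came back.

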